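# Snap the retaining clip onto the turntable spindle

## Task

Lock the serving turntable for service: pick up the steel spring clip by its tab and push it sideways, jaws first, into the groove of the turntable's spindle, just above the hub, until it snaps fully home, then let go of it. Feel your way and push gently, never forcing the clip against the spindle or hub, and leave the two ramekins and the tumbler standing where they are.

Things in the scene. Friction and masses are not known exactly. Their poses are not given: they have to be found in the camera images.
- clip: Loose flat steel spring clip, about 0.1 kg, on the table; plate 5 mm thick, 81 mm long (x -60 to +21), 30 mm wide. Origin: on the underside at the centre of its seat, where the spindle's axis stands when home. +x points out of the open mouth (it goes on along its own +x), z up. A flat stop closes the seat at x = -7.3. Play on the groove core about 0.5 mm.
- clip_tab (a point): Grip point on the clip's upright tab, at x = -46, y = 0, 29 mm above the clip's underside. The tab is 16 mm (clip x) by 12 mm (clip y) and runs from the plate up to 36 mm above the underside; best pinched across clip y from above, where there is free room, with the TCP at this point.
- clip_mouth (a point): Narrowest point of the clip's mouth, on the underside, 6.6 mm ahead of the seat centre: 10 mm wide at rest, between two round noses of the sprung jaws (left +y, right -y). Ahead of it lead-in flares open to about 23 mm at x = +21.
- jaw_left (a joint): Opening of the clip's left jaw in rad: 0 at rest and also when the clip is home, about 0.1 while the mouth passes the groove core; spring returned. Pushing the clip over the core takes roughly 8 N along x, then the force drops at the snap and rises again when the seat stop meets the core.
- jaw_right (a joint): The same for the right jaw (positive when open).
- turntable: Serving turntable, fixed to the table: round foot, dark platter 279 mm across (rim 40 mm above the table), round steel hub 68 mm across with a flat top, and a spindle rising from its middle. Origin: on the spindle's axis at table height; z up. Round: the clip may come on from any side.
- hub_mean (a point): Point on the spindle's axis 56 mm above the table: the MEAN height of the hub top, truly 44 to 68 mm up (set by hand, no reading: touch down lightly with the clip; it stays put). On the hub top stands the groove core, 14 mm across, 7 mm tall; above it a head 30 mm across to 28 mm, leaving a 19 mm wide ring of hub top. The clip enters only with its underside 0 to 2 mm above the hub top.
- ramekin_a: White fluted ramekin, 68 mm across, 41 mm tall, loose, left and near; origin centre of the underside. Leave alone.
- ramekin_b: White fluted ramekin, 68 mm across, 41 mm tall, loose, right and far; origin centre of the underside. Leave alone.
- tumbler: Clear tumbler glass, 81 mm across, 92 mm tall, loose, on the right; origin centre of the underside. Leave alone.
Mind the look-alikes: they are no part of the job. What is meant by the clip is not purple or yellow, and is the larger of those in its own colour.

How it is judged:
On the way, in this order (a step that is already met when the one before it is completed fails the run):
1. the clip is picked up off the table (height (world z) of clip above 0.04 m), for 0.2 s.
2. the clip is snapped home on the spindle: seat on the axis, jaws closed again (horizontal distance between clip and turntable below 0.0025 m and value of joint each of jaw_left, jaw_right below 0.07 rad and z of clip in the frame of turntable between 0.042 and 0.071 m and angle between clip's own z axis and vertical below 0.09 rad), for 0.2 s.
At the end, for the whole second after the job is handed in: The clip is released and at rest in the groove: seat centre within 2.5 mm of the spindle axis, both jaws closed (under 0.07 rad), flat (tilt under 0.09 rad), underside 42 to 71 mm above the table; ramekins and tumbler upright within 20 mm of where they stood (all of step 2 and linear speed of clip below 0.01 m/s and contact force between clip and the arm below 0.05 N); the robot touches nothing.
It fails at once if the clip is forced: more than 22 N between the clip and the turntable (contact force between clip and turntable above 22 N).
It fails at once if a ramekin or the tumbler is pushed more than 20 mm or tipped (distance of any of ramekin_a, ramekin_b, tumbler from where it was at the start of the episode above 0.02 m or angle between any of ramekin_a, ramekin_b, tumbler's own z axis and vertical above 0.3 rad).
It also fails if it takes over 48 s, if anything falls off the work surface, if the arm or the gripper's body presses on something with over 40 N, if the wrist force passes 120 N, or if a joint passes its speed limit or range.

## Robot

A 7-joint arm with a two-finger parallel gripper is mounted at the origin on a cart in front of the work surface, level with it; the furniture and walls round the work are solid. World frame = base frame: x ahead of the robot, y to its left, z up, the work surface at z = 0. Lengths are in m, angles in rad, forces in N, time in s.
With the tool pointing down it reaches from about 0.425 to 0.875 m from the base axis. Payload 4.7 kg.
Tool frame: the origin (TCP) lies between the finger pads, 19 mm behind the fingertips; this is the grasp point; z points along the fingers, y is the line along which they close (so a half turn about z gives the same grasp; the last joint's range is limited). The gripper opens to 87 mm and grips with 3 to 60 N. Pads are 19 mm wide; open, the fingers measure 117 mm over their backs; the gripper's body (75 mm by 190 mm) begins 51 mm behind the grasp point.
Start: joints at [-1.279, 0.321, -0.07, 1.45, 0.023, 1.371, -0.057], TCP at [0.178, 0.625, 0.241] pointing down, gripper open.
Joint ranges: [-2.86, 2.86], [-0.3, 2.09], [-1.38, 1.24], [0.06, 2.45], [-1.56, 4.7], [0.09, 2.05], [-2.69, 2.69]. Speed limits (rad/s): [2.57, 2.57, 3.14, 3.14, 3.14, 3.14, 3.14].

## Interface

Orientations are given as a rotation vector (axis times angle).
In Python, from bench import ctrl gives the robot as it stands.
- The arm moves only by the tool step_arm, never from a script. Its argument "commands" is a list of rows, each an object with "travel": the shift along the tool's x, y, z in m, a list of three; "turn": the turn, a rotation vector about the tool's x, y, z in degrees, a list of three. A call has 1 to 5 rows; each row is the pose to reach, as a shift and turn from the pose commanded when the call began, along the tool's axes at that moment; what a row does not reach only later rows make up. A row lasts 1/10 s, in which the tool goes at most 50 mm and 8.59 degrees, less where a joint would pass 70% of its speed; a pose out of reach is approached as far as the arm can. A call with a gripper value outside its range is refused whole. "gripper" is the opening, from 0 (shut) to 1 (fully open), set as the call begins (left out, the last holds). The fingers move at their own pace and stop on an object; "force" is the grip in N (left out, the last holds). Time passes only in rows, so rows that repeat a pose let the fingers close. It gives the time, the measured TCP pose, the force, the opening and the grip force at its end, in the units of the state.
- ctrl.get_state(): the state, without advancing time (a new reading comes with each control period).
- ctrl.get_image(name): name is "side" or "top"; returns the picture (420x560x3 uint8, red, green, blue); there is no depth.
- ctrl.camera_model(name): a dict with "fx", "fy", "cx", "cy" (pixels), "R" (3x3) and "t" (3): a world point X has camera coordinates R X + t. Camera axes: x right, y down, z forward; pixel columns grow to the right and rows downward; lengths in m; the calibration is good to about 2 mm. A picture is of the moment at which its call begins. camera_model takes no time and is no camera call.
- ctrl.close_job(): hands the job in; it is judged then, once.
The state is a dict: "time": time; "joint_positions": joint angles; "qd": joint speeds; "joint_torque": joint torques, N m; "position": TCP position; "tool_rot": TCP orientation; "ft_force": force on the tool from outside, world axes, zero at the start; "torque": the same for the moment, N m; "grip_width": opening from 0.0 (shut) to 1.0 (fully open); "grip_force": force on a finger pad.
Only numpy, scipy, OpenCV 4.12 (cv2) and the standard library are available. Lean on these libraries where they do the work, as an engineer would, in place of code of your own. Each camera call takes 0.05 s, during which the arm holds its last target. There are 200 camera calls.

## Working session

There is one attempt and no reset: what is moved stays moved. The work goes in short steps, Python scripts to look and compute and a tool call to move; the robot and the scene stay as the last step left them, time stands still between calls to the robot, and variables do not carry over. Pictures are saved under pics/ and viewed, at most 10 in all, crops included, and the job is handed in when it is done.

Besides the shell and the picture viewer there is one more tool, called after "Call:" by a JSON object that holds its "op" and its "data", one argument or row to a line. step_arm: Moves the arm, as the interface text tells. Its arguments: {"type":"object","properties":{"commands":{"type":"array"},"gripper":{"type":"number"},"force":{"type":"number"}},"required":["commands"]}

```bash
mkdir -p pics; python3 - <<'E'
from bench import ctrl
import cv2
s=ctrl.get_state();print(s)
for n in("top","side"):
    cv2.imwrite(f"pics/{n}0.png",ctrl.get_image(n)[:,:,::-1]);print(n,ctrl.camera_model(n))
E
```

```text
{'time': 0.0, 'joint_positions': array([-1.27893278,  0.32183754, -0.07011155,  1.45164506,  0.02259508,
        1.37078374, -0.05691746]), 'qd': array([ 0.00031901, -0.00013293,  0.00132964,  0.00016386,  0.00030129,
        0.00034573,  0.00019394]), 'joint_torque': array([ 3.33510934e-04, -4.91277766e+01, -4.03899886e-01, -3.12532496e+01,
       -6.41273288e-02,  4.34179860e-02,  1.59121837e-04]), 'position': array([0.17812437, 0.62459585, 0.24016727]), 'tool_rot': array([-4.34826325e-01, -3.11117305e+00,  2.94927358e-03]), 'ft_force': array([ 0.45502235, -0.10930692, -0.80597322]), 'torque': array([-0.01230357, -0.02003439,  0.02075509]), 'grip_force': 0.0, 'grip_width': 0.9990890912368956}
top {'fx': 495.4213518592601, 'fy': 495.4213518592601, 'cx': 284.679887978847, 'cy': 209.3362308053394, 'R': array([[ 0.00167353, -0.99993256,  0.01149194],
       [-0.98776796, -0.00344481, -0.15589288],
       [ 0.15592196, -0.01109048, -0.98770711]]), 't': array([-0.04986725,  0.56576861,  1.03544036])}
side {'fx': 428.5295548218935, 'fy': 428.5295548218935, 'cx': 279.1250089809856, 'cy': 210.5184661597404, 'R': array([[-0.97151198, -0.23679218, -0.00969215],
       [-0.13748913,  0.5964585 , -0.79078062],
       [ 0.19303163, -0.76692028, -0.61202293]]), 't': array([0.52171907, 0.16841129, 0.99690186])}
```

View pics/top0.png

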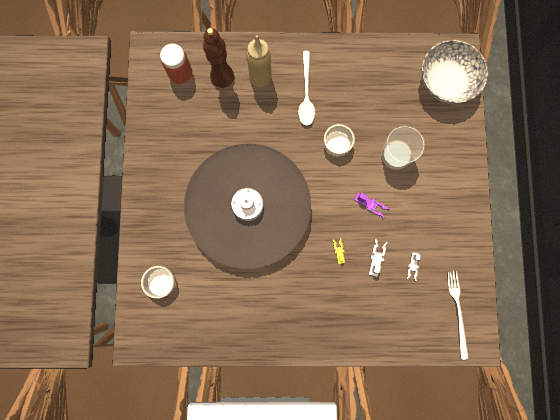

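View pics/side0.png

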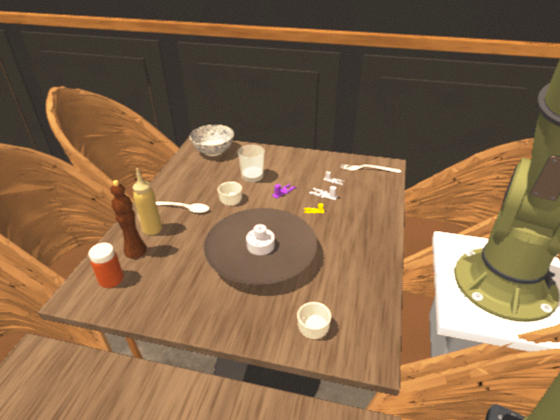

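The top view shows the turntable at about (248,205), the larger steel clip at (377,258), a smaller one at (414,266), and purple and yellow look-alikes. The ramekins are at (158,283) and (339,140), the tumbler at (402,150). In the side view the clip is at about (325,193).

```bash
cat > h.py <<'E'
from bench import ctrl
import cv2, numpy as np
def ray(n,uv,z):
    c=ctrl.camera_model(n);R,t=np.array(c["R"]),np.array(c["t"])
    C=-R.T@t; d=R.T@np.array([(uv[0]-c["cx"])/c["fx"],(uv[1]-c["cy"])/c["fy"],1])
    return C+d*(z-C[2])/d[2]
def proj(n,X):
    c=ctrl.camera_model(n);p=np.array(c["R"])@X+c["t"]
    return np.array([c["fx"]*p[0]/p[2]+c["cx"],c["fy"]*p[1]/p[2]+c["cy"]])
E
python3 - <<'E'
from h import *
a=cv2.imread("pics/top0.png");b=cv2.imread("pics/side0.png")
c1=cv2.resize(a[230:285,355:430],None,fx=5,fy=5,interpolation=cv2.INTER_CUBIC)
c2=cv2.resize(a[180:230,220:275],None,fx=5,fy=5,interpolation=cv2.INTER_CUBIC)
c3=cv2.resize(b[165:220,300:375],None,fx=5,fy=5,interpolation=cv2.INTER_CUBIC)
c4=cv2.resize(b[215:265,230:290],None,fx=5,fy=5,interpolation=cv2.INTER_CUBIC)
o=np.zeros((560,700,3),np.uint8)
for c,y,x in((c1,0,0),(c2,0,385),(c3,280,0),(c4,280,385)): o[y:y+c.shape[0],x:x+c.shape[1]]=c
cv2.imwrite("pics/crop0.png",o)
hsv=cv2.cvtColor(a,cv2.COLOR_BGR2HSV)
m=((hsv[...,1]<60)&(hsv[...,2]>110)).astype(np.uint8)
n,l,s,cen=cv2.connectedComponentsWithStats(m)
for i in range(1,n):
    if s[i,4]>40: print(s[i],cen[i])
m2=cv2.inRange(a,(0,0,0),(75,75,75))
n,l,s,cen=cv2.connectedComponentsWithStats(m2)
for i in range(1,n):
    if s[i,4]>3000: print("dark",s[i],cen[i])
E
```

```text
[497  28   9  12  50] [502.46  33.2 ]
[ 422   42  109  342 8792] [490.97702457 178.444495  ]
[160  44  25  25 435] [171.87356322  55.16781609]
[298  51  17  74 527] [306.10626186  96.27514231]
[116  86  11  22 115] [122.17391304  92.89565217]
[107  92  13  31 137] [111.66423358 107.84671533]
[324 124  30  30 389] [338.43187661 142.58611825]
[104 129  20  46 536] [113.67350746 155.11007463]
[383 141  38  26 575] [397.28347826 153.84695652]
[231 188  32  33 815] [246.84785276 203.75705521]
[369 239  19  38 318] [376.58490566 259.66666667]
[407 253  14  28 198] [413.45959596 264.82828283]
[141 266  32  32 514] [159.6614786  283.54280156]
[448 271  20  89 462] [458.23376623 313.83116883]
[ 96 284  20  36 322] [107.82298137 298.04658385]
[189 367   7  11  41] [191.6097561  371.48780488]
[189 379  11  13  70] [192.51428571 383.95714286]
[ 187  397  150   23 3085] [261.9643436  409.07455429]
dark [  504     0    56   420 17036] [538.20585818 182.9698873 ]
```

View pics/crop0.png

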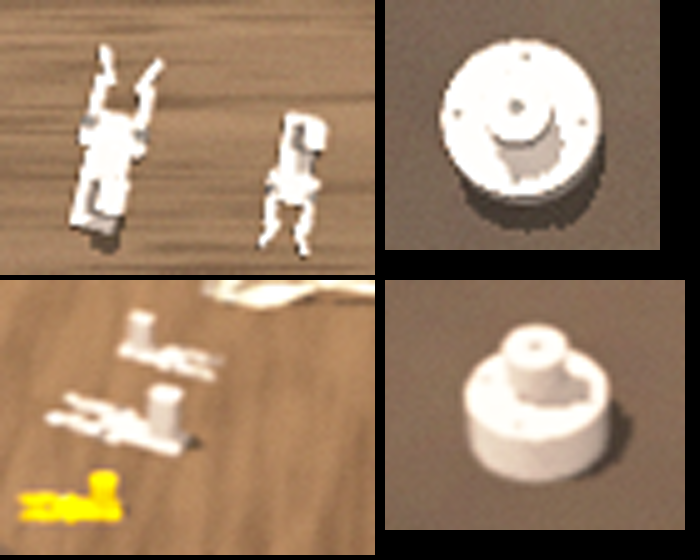

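The crop shows the clip with its mouth up in the image, turned about 12° to the right, and its tab at the lower end. The spindle head dot is at about (246.4,201.4) in the top view and (259.6,228.2) in the side view.

```bash
cat >> h.py <<'E'
def tri(p,q):
    A=[];b=[]
    for n,uv in(("top",p),("side",q)):
        c0=ray(n,uv,0);d=ray(n,uv,.2)-c0;d/=np.linalg.norm(d);P=np.eye(3)-np.outer(d,d);A.append(P);b.append(P@c0)
    A=np.vstack(A);b=np.hstack(b);X=np.linalg.lstsq(A,b,rcond=None)[0];return X,np.linalg.norm(A@X-b)
E
python3 - <<'E'
from h import *
np.set_printoptions(precision=4,suppress=True)
for n in("top","side"):
    c=ctrl.camera_model(n);print(n,-np.array(c["R"]).T@c["t"])
print("head",tri((246.4,201.4),(259.6,228.2)))
print("head ray",ray("top",(246.4,201.4),.084),ray("side",(259.6,228.2),.084))
f=lambda x,y:(355+x/5-.4,230+y/5-.4)
g=lambda x,y:(300+x/5-.4,165+(y-280)/5-.4)
L,R=ray("top",f(103,47),.005),ray("top",f(160,65),.005)
T=(L+R)/2;print("tips",L,R,np.linalg.norm(L-R))
E1,E2=ray("top",f(72,222),.005),ray("top",f(118,232),.005)
print("tail",E1,E2,np.linalg.norm(E1-E2),np.linalg.norm((E1+E2)/2-T))
d=T-(E1+E2)/2;d/=np.linalg.norm(d);print("yaw",np.degrees(np.arctan2(d[1],d[0])))
print("side tips",ray("side",g(48,416),.005),ray("side",g(70,398),.005))
S=ray("side",g(166,391),.036);print("tabtop side",S)
print("tab from tips",T-d*.067)
print("circ hub top")
for v in[(158.,283),(339.,140),(402,150)]:print(ray("top",v,.035))
s=ctrl.get_state();Rm=cv2.Rodrigues(s["tool_rot"])[0];print(Rm)
E
```

```text
top [ 0.3975 -0.0364  1.1115]
side [0.3376 0.7876 0.7484]
head (array([0.5765, 0.0326, 0.0835]), np.float64(0.0001683135971432879))
head ray [0.5763 0.0326 0.084 ] [0.5764 0.0332 0.084 ]
tips [ 0.5055 -0.2522  0.005 ] [ 0.4974 -0.2776  0.005 ] 0.026643900853028153
tail [ 0.4275 -0.2363  0.005 ] [ 0.4231 -0.2566  0.005 ] 0.020808108800619646 0.07832940236019975
yaw -13.599116192247392
side tips [ 0.5058 -0.2533  0.005 ] [ 0.4963 -0.2749  0.005 ]
tabtop side [ 0.4363 -0.2501  0.036 ]
tab from tips [ 0.4363 -0.2491  0.005 ]
circ hub top
[0.4066 0.2227 0.035 ]
[ 0.726  -0.1706  0.035 ]
[ 0.7034 -0.3121  0.035 ]
[[-0.9617  0.2742 -0.0004]
 [ 0.2742  0.9617 -0.0017]
 [-0.0001 -0.0018 -1.    ]]
```

Call:
{"op": "step_arm", "data": {
  "commands": [
    {"travel": [-0.0395, -0.0255, 0], "turn": [0, 0, 0]},
    {"travel": [-0.079, -0.051, 0], "turn": [0, 0, 0]},
    {"travel": [-0.1185, -0.0765, 0], "turn": [0, 0, 0]},
    {"travel": [-0.158, -0.102, 0], "turn": [0, 0, 0]},
    {"travel": [-0.1975, -0.1275, 0], "turn": [0, 0, 0]}
  ]
}}

```text
time: 0.6
position: [0.3342, 0.4465, 0.2409]
tool_rot: [-0.435, -3.111, 0.001]
ft_force: [0.4, 0.4, 0.3]
grip_width: 1.002
grip_force: 0.0
```

Call:
{"op": "step_arm", "data": {
  "commands": [
    {"travel": [-0.0395, -0.0255, 0], "turn": [0, 0, 0]},
    {"travel": [-0.079, -0.051, 0], "turn": [0, 0, 0]},
    {"travel": [-0.1185, -0.0765, 0], "turn": [0, 0, 0]},
    {"travel": [-0.158, -0.102, 0], "turn": [0, 0, 0]},
    {"travel": [-0.1975, -0.1275, 0], "turn": [0, 0, 0]}
  ]
}}

```text
time: 1.1
position: [0.489, 0.2698, 0.2411]
tool_rot: [-0.435, -3.111, -0.0]
ft_force: [0.5, 0.2, -1.0]
grip_width: 1.004
grip_force: 0.0
```

Call:
{"op": "step_arm", "data": {
  "commands": [
    {"travel": [-0.0076, -0.043, 0], "turn": [0, 0, 0]},
    {"travel": [-0.0152, -0.086, 0], "turn": [0, 0, 0]},
    {"travel": [-0.0228, -0.129, 0], "turn": [0, 0, 0]},
    {"travel": [-0.0304, -0.172, 0], "turn": [0, 0, 0]},
    {"travel": [-0.038, -0.215, 0], "turn": [0, 0, 0]}
  ]
}}

```text
time: 1.6
position: [0.4651, 0.0526, 0.2409]
tool_rot: [-0.435, -3.111, -0.0]
ft_force: [0.5, -0.4, 0.1]
grip_width: 1.001
grip_force: 0.0
```

Call:
{"op": "step_arm", "data": {
  "commands": [
    {"travel": [-0.0076, -0.043, 0.01], "turn": [0, 0, 0]},
    {"travel": [-0.0152, -0.086, 0.02], "turn": [0, 0, 0]},
    {"travel": [-0.0228, -0.129, 0.03], "turn": [0, 0, 0]},
    {"travel": [-0.0304, -0.172, 0.04], "turn": [0, 0, 0]},
    {"travel": [-0.038, -0.215, 0.05], "turn": [0, 0, 0]}
  ]
}}

```text
time: 2.1
position: [0.4427, -0.1644, 0.1908]
tool_rot: [0.435, 3.111, 0.001]
ft_force: [0.5, 0.1, 0.2]
grip_width: 1.0
grip_force: 0.0
```

```bash
cat >> h.py <<'E'
def go(tgt):
    s=ctrl.get_state();R=cv2.Rodrigues(s["tool_rot"])[0]
    print(s["time"],"pos",s["position"].round(4),"f",s["ft_force"].round(2),"tool travel",(R.T@(np.array(tgt)-s["position"])).round(4),"yaw tool y",np.degrees(np.arctan2(R[1,1],R[0,1])).round(2),"down",R[:,2].round(4))
E
python3 -c "
from h import *
print(ctrl.get_state()['joint_positions'].round(2));go([.4363,-.2495,.1])"
```

```text
[-0.39 -0.06  0.68  1.96  0.04  1.22  1.57]
2.1 pos [ 0.4427 -0.1644  0.1908] f [0.51 0.13 0.23] tool travel [-0.0172 -0.0837  0.0907] yaw tool y 74.09 down [ 5.e-04  6.e-04 -1.e+00]
```

Call:
{"op": "step_arm", "data": {
  "commands": [
    {"travel": [-0.0086, -0.042, 0.04], "turn": [0, 0, 0]},
    {"travel": [-0.0172, -0.0837, 0.0807], "turn": [0, 0, 0]},
    {"travel": [-0.0172, -0.0837, 0.0907], "turn": [0, 0, 0]},
    {"travel": [-0.0172, -0.0837, 0.0907], "turn": [0, 0, 0]}
  ],
  "gripper": 0.45
}}

```text
time: 2.5
position: [0.4335, -0.2494, 0.0976]
tool_rot: [-0.441, -3.104, 0.001]
ft_force: [-0.7, -0.3, 0.4]
grip_width: 0.717
grip_force: 0.0
```

```bash
python3 - <<'E'
from h import *
go([.4363,-.2495,.029])
a=ctrl.get_image("side");b=ctrl.get_image("top")
o=np.hstack([cv2.resize(a[140:230,280:380],(400,360)),cv2.resize(b[220:310,330:430],(400,360))])
cv2.imwrite("pics/pre.png",o[:,:,::-1])
E
```

```text
2.5 pos [ 0.4335 -0.2494  0.0976] f [-0.71 -0.29  0.37] tool travel [-0.0031  0.0008  0.0685] yaw tool y 73.82 down [-0.0069  0.     -1.    ]
```

View pics/pre.png

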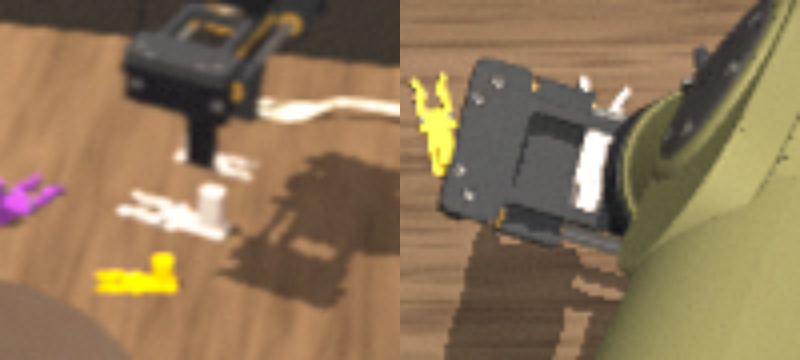

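The view shows the open fingers above the clip's tab, with the neighbours clear.

Call:
{"op": "step_arm", "data": {
  "commands": [
    {"travel": [-0.003, 0.0008, 0.02], "turn": [0, 0, 0]},
    {"travel": [-0.003, 0.0008, 0.04], "turn": [0, 0, 0]},
    {"travel": [-0.003, 0.0008, 0.06], "turn": [0, 0, 0]},
    {"travel": [-0.003, 0.0008, 0.068], "turn": [0, 0, 0]},
    {"travel": [-0.003, 0.0008, 0.068], "turn": [0, 0, 0]}
  ]
}}

```text
time: 3.1
position: [0.4406, -0.2468, 0.0327]
tool_rot: [-0.432, -3.112, -0.001]
ft_force: [-0.2, -0.8, -0.3]
grip_width: 0.449
grip_force: 0.0
```

```bash
python3 -c "
from h import *
print(ctrl.get_state()['joint_positions'].round(2));go([.4363,-.2495,.029])"
```

```text
[-0.22  0.28  0.76  2.05 -0.25  0.9   1.97]
3.1 pos [ 0.4406 -0.2468  0.0327] f [-0.23 -0.76 -0.26] tool travel [ 0.0034 -0.0038  0.0037] yaw tool y 74.2 down [-1.e-04  9.e-04 -1.e+00]
```

Call:
{"op": "step_arm", "data": {
  "commands": [
    {"travel": [0.0034, -0.0038, 0.0035], "turn": [0, 0, 0]},
    {"travel": [0.0034, -0.0038, 0.0035], "turn": [0, 0, 0]}
  ]
}}

```text
time: 3.3
position: [0.4358, -0.2512, 0.0298]
tool_rot: [0.435, 3.11, 0.0]
ft_force: [0.1, 0.2, 0.9]
grip_width: 0.452
grip_force: 0.0
```

```bash
python3 - <<'E'
from h import *
go([.4363,-.2495,.029])
a=ctrl.get_image("side");b=ctrl.get_image("top")
o=np.hstack([cv2.resize(a[150:220,290:370],(400,350)),cv2.resize(b[220:290,340:420],(400,350))])
cv2.imwrite("pics/pre2.png",o[:,:,::-1])
E
```

```text
3.3 pos [ 0.4358 -0.2512  0.0298] f [0.1  0.19 0.86] tool travel [0.     0.0018 0.0008] yaw tool y 74.07 down [ 1.2e-03 -1.0e-04 -1.0e+00]
```

View pics/pre2.png

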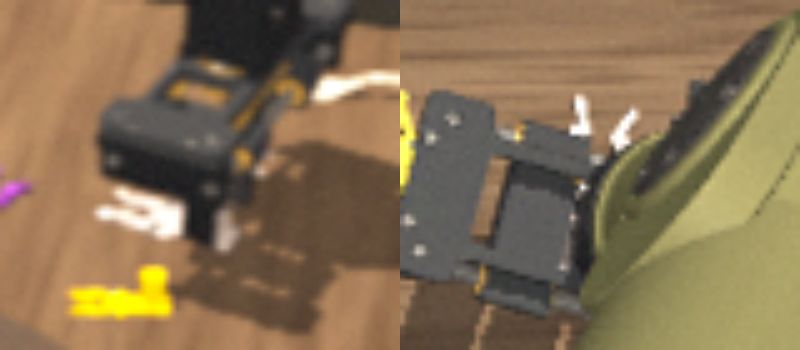

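The fingers straddle the tab, centred on it to within about 2 mm. Closing.

Call:
{"op": "step_arm", "data": {
  "commands": [
    {"travel": [0, 0.0015, 0.0005], "turn": [0, 0, 0]},
    {"travel": [0, 0.0015, 0.0005], "turn": [0, 0, 0]},
    {"travel": [0, 0.0015, 0.0005], "turn": [0, 0, 0]},
    {"travel": [0, 0.0015, 0.0005], "turn": [0, 0, 0]},
    {"travel": [0, 0.0015, 0.0005], "turn": [0, 0, 0]}
  ],
  "gripper": 0,
  "force": 38
}}

```text
time: 3.9
position: [0.4363, -0.2493, 0.0286]
tool_rot: [0.435, 3.111, 0.0]
ft_force: [-0.1, 0.6, 0.9]
grip_width: 0.138
grip_force: 38.0
```

```bash
python3 -c "
from h import *
go([.4363,-.2495,.029]);s=ctrl.get_state();print(s['grip_force'],s['grip_width'])"
```

```text
3.9 pos [ 0.4363 -0.2493  0.0286] f [-0.13  0.64  0.94] tool travel [-0.0001 -0.0002 -0.0004] yaw tool y 74.09 down [ 1.e-04  1.e-04 -1.e+00]
37.999280635267496 0.13773767152447494
```

Call:
{"op": "step_arm", "data": {
  "commands": [
    {"travel": [0, 0, -0.02], "turn": [0, 0, 0]},
    {"travel": [0, 0, -0.05], "turn": [0, 0, 0]},
    {"travel": [0, 0, -0.09], "turn": [0, 0, 0]},
    {"travel": [0, 0, -0.13], "turn": [0, 0, 0]},
    {"travel": [0.003, 0.03, -0.13], "turn": [0, 0, 0]}
  ]
}}

```text
time: 4.4
position: [0.4436, -0.2251, 0.1639]
tool_rot: [0.445, 3.1, -0.005]
ft_force: [0.2, -0.5, -1.3]
grip_width: 0.136
grip_force: 38.0
```

Call:
{"op": "step_arm", "data": {
  "commands": [
    {"travel": [0.004, 0.04, 0], "turn": [0, 0, 0]},
    {"travel": [0.008, 0.08, 0], "turn": [0, 0, 0]},
    {"travel": [0.012, 0.12, 0], "turn": [0, 0, 0]},
    {"travel": [0.016, 0.16, 0], "turn": [0, 0, 0]},
    {"travel": [0.02, 0.2, 0], "turn": [0, 0, 0]}
  ]
}}

```text
time: 4.9
position: [0.4769, -0.0203, 0.1585]
tool_rot: [0.435, 3.111, 0.001]
ft_force: [0.3, 0.3, -0.6]
grip_width: 0.136
grip_force: 38.0
```

Call:
{"op": "step_arm", "data": {
  "commands": [
    {"travel": [0.004, 0.04, 0], "turn": [0, 0, 0]},
    {"travel": [0.0076, 0.08, 0], "turn": [0, 0, 0]},
    {"travel": [0.0076, 0.08, 0.03], "turn": [0, 0, 0]},
    {"travel": [0.0076, 0.08, 0.03], "turn": [0, 0, 0]},
    {"travel": [0.0076, 0.08, 0.03], "turn": [0, 0, 0]}
  ]
}}

```text
time: 5.4
position: [0.4911, 0.0562, 0.1282]
tool_rot: [-0.436, -3.109, 0.002]
ft_force: [0.0, -0.7, -1.2]
grip_width: 0.135
grip_force: 38.0
```

```bash
python3 - <<'E'
from h import *
s=ctrl.get_state();print(s['grip_force'],s['grip_width'],s['joint_positions'].round(2))
go([.4919,.0571,.12])
a=ctrl.get_image("side");b=ctrl.get_image("top")
cv2.imwrite("pics/s1.png",a[:,:,::-1]);cv2.imwrite("pics/t1.png",b[:,:,::-1])
o=np.hstack([cv2.resize(a[200:280,220:300],(400,400),interpolation=2),cv2.resize(b[170:250,200:280],(400,400),interpolation=2)])
cv2.imwrite("pics/stage.png",o[:,:,::-1])
E
```

```text
37.99877886660397 0.13535834033675934 [-0.65  0.08  0.5   1.98 -0.04  1.09  1.16]
5.4 pos [0.4911 0.0562 0.1282] f [ 0.01 -0.72 -1.2 ] tool travel [-0.0006  0.0011  0.0082] yaw tool y 74.02 down [-0.0019 -0.0012 -1.    ]
```

View pics/stage.png

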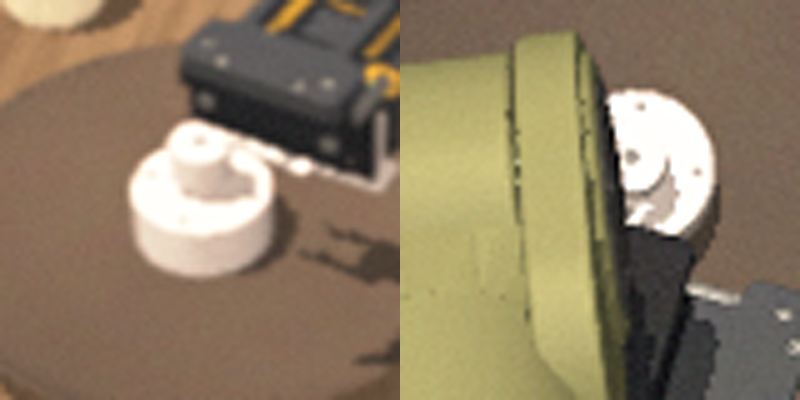

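```bash
python3 - <<'E'
from h import *
s=ctrl.get_state();p=s["position"];R=cv2.Rodrigues(s["tool_rot"])[0]
d=-R[:,0];n=np.array([-d[1],d[0],0]);up=np.array([0,0,1])
for nm,x,y,z in(("tipL",21,13,5),("tipR",21,-13,5),("noseL",6.6,8,5),("plateTailL",-60,10,5)):
    X=p+d*(x+46)/1e3+n*y/1e3+up*(z-29)/1e3
    for c in("side","top"):
        q=proj(c,X);o=(220,200) if c=="side" else(200,170)
        print(nm,c,q.round(1),((q-o+.5)*5+(0 if c=="side" else np.array([400,0]))).round(0))
E
```

```text
tipL side [263.9 226.7] [222. 136.]
tipL top [237.1 207.2] [588. 189.]
tipR side [269.6 220.5] [251. 105.]
tipR top [249.2 210.7] [649. 206.]
noseL side [270.3 227.4] [254. 139.]
noseL top [237.4 214.6] [589. 225.]
plateTailL side [295.1 237.1] [378. 188.]
plateTailL top [226.8 245.5] [537. 380.]
```

```bash
python3 - <<'E'
from h import *
a=cv2.imread("pics/s1.png")
c=a[212:244,250:302].astype(float)
c=255*((c-c.min())/(c.max()-c.min()))**1.8
cv2.imwrite("pics/z1.png",cv2.resize(c.astype(np.uint8),None,fx=15,fy=15,interpolation=cv2.INTER_NEAREST))
E
```

```text
(no output)
```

View pics/z1.png

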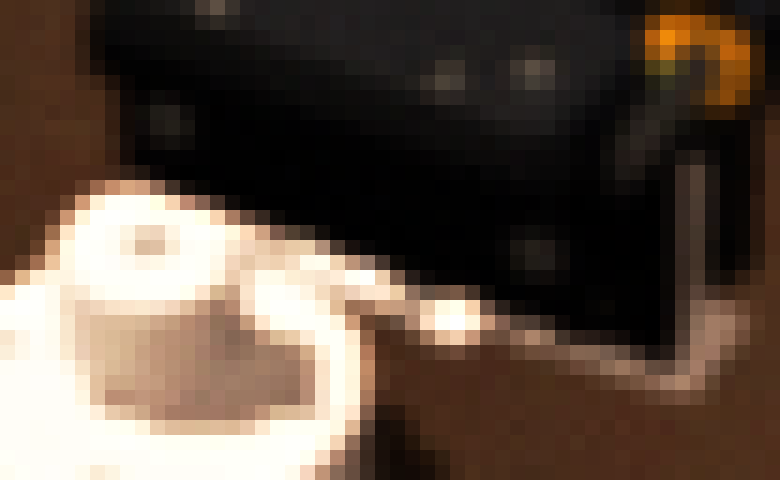

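The clip's outline runs from its tail at about (296,237) to the tip at about (266,227). That matches the prediction, so it sits level in the grip. Descending.

Call:
{"op": "step_arm", "data": {
  "commands": [
    {"travel": [0, 0.001, 0.01], "turn": [0, 0, 0]},
    {"travel": [0, 0.001, 0.02], "turn": [0, 0, 0]},
    {"travel": [0, 0.001, 0.03], "turn": [0, 0, 0]},
    {"travel": [0, 0.001, 0.035], "turn": [0, 0, 0]},
    {"travel": [0, 0.001, 0.035], "turn": [0, 0, 0]}
  ]
}}

```text
time: 6.0
position: [0.4912, 0.0579, 0.0924]
tool_rot: [-0.435, -3.109, 0.002]
ft_force: [0.0, -0.0, -0.3]
grip_width: 0.137
grip_force: 38.0
```

```bash
python3 -c "
from h import *
go([.4919,.0571,.0845]);print(ctrl.get_state()['torque'].round(3))"
```

```text
6.0 pos [0.4912 0.0579 0.0924] f [ 0.02 -0.05 -0.33] tool travel [-0.0009 -0.0005  0.0079] yaw tool y 74.08 down [-2.1e-03 -8.0e-04 -1.0e+00]
[ 0.016  0.099 -0.018]
```

Call:
{"op": "step_arm", "data": {
  "commands": [
    {"travel": [0, 0, 0.001], "turn": [0, 0, 0]},
    {"travel": [0, 0, 0.002], "turn": [0, 0, 0]},
    {"travel": [0, 0, 0.003], "turn": [0, 0, 0]},
    {"travel": [0, 0, 0.004], "turn": [0, 0, 0]},
    {"travel": [0, 0, 0.004], "turn": [0, 0, 0]}
  ]
}}

```text
time: 6.5
position: [0.492, 0.0582, 0.0896]
tool_rot: [0.435, 3.111, 0.0]
ft_force: [-0.6, 0.2, -0.7]
grip_width: 0.136
grip_force: 38.0
```

Call:
{"op": "step_arm", "data": {
  "commands": [
    {"travel": [0, 0, 0.0005], "turn": [0, 0, 0]},
    {"travel": [0, 0, 0.001], "turn": [0, 0, 0]},
    {"travel": [0, 0, 0.001], "turn": [0, 0, 0]}
  ]
}}

```text
time: 6.8
position: [0.492, 0.0581, 0.0885]
tool_rot: [-0.435, -3.111, -0.0]
ft_force: [-0.3, -0.2, -1.5]
grip_width: 0.133
grip_force: 38.0
```

Call:
{"op": "step_arm", "data": {
  "commands": [
    {"travel": [0, 0, 0.0005], "turn": [0, 0, 0]},
    {"travel": [0, 0, 0.001], "turn": [0, 0, 0]},
    {"travel": [0, 0, 0.001], "turn": [0, 0, 0]}
  ]
}}

```text
time: 7.1
position: [0.492, 0.0581, 0.0875]
tool_rot: [-0.435, -3.111, 0.0]
ft_force: [0.0, -0.2, -0.8]
grip_width: 0.129
grip_force: 38.0
```

```bash
python3 -c "
from h import *
go([.4919,.0571,.0845]);print(ctrl.get_state()['torque'].round(3))"
```

```text
7.1 pos [0.492  0.0581 0.0875] f [ 0.   -0.19 -0.78] tool travel [-0.0002 -0.001   0.003 ] yaw tool y 74.09 down [-1.e-04 -0.e+00 -1.e+00]
[-0.034  0.071 -0.037]
```

Call:
{"op": "step_arm", "data": {
  "commands": [
    {"travel": [0, 0, 0.0005], "turn": [0, 0, 0]},
    {"travel": [0, 0, 0.001], "turn": [0, 0, 0]},
    {"travel": [0, 0, 0.001], "turn": [0, 0, 0]}
  ]
}}

```text
time: 7.4
position: [0.492, 0.0581, 0.0865]
tool_rot: [-0.435, -3.111, 0.0]
ft_force: [-0.1, 0.4, -0.4]
grip_width: 0.13
grip_force: 38.0
```

Call:
{"op": "step_arm", "data": {
  "commands": [
    {"travel": [0, 0, 0.0005], "turn": [0, 0, 0]},
    {"travel": [0, 0, 0.001], "turn": [0, 0, 0]},
    {"travel": [0, 0, 0.001], "turn": [0, 0, 0]}
  ]
}}

```text
time: 7.7
position: [0.4922, 0.0582, 0.0856]
tool_rot: [0.435, 3.111, 0.0]
ft_force: [-0.4, 1.0, 0.2]
grip_width: 0.132
grip_force: 38.0
```

Call:
{"op": "step_arm", "data": {
  "commands": [
    {"travel": [0, 0, 0.0005], "turn": [0, 0, 0]},
    {"travel": [0, 0, 0.001], "turn": [0, 0, 0]},
    {"travel": [0, 0, 0.001], "turn": [0, 0, 0]}
  ]
}}

```text
time: 8.0
position: [0.4927, 0.0583, 0.0851]
tool_rot: [0.435, 3.11, 0.001]
ft_force: [-0.6, 0.4, 3.9]
grip_width: 0.138
grip_force: 38.0
```

```bash
python3 -c "
from h import *
go([.4919,.0571,.0845]);print(ctrl.get_state()['torque'].round(3))"
```

```text
8.0 pos [0.4927 0.0583 0.0851] f [-0.59  0.43  3.85] tool travel [ 0.0004 -0.0013  0.0006] yaw tool y 74.09 down [ 1.3e-03  4.0e-04 -1.0e+00]
[-0.069 -0.071 -0.023]
```

Contact at TCP z ≈ 0.0855, so the hub top is at about 0.057, which agrees with the camera estimate. Backing up 1 mm and centring sideways.

Call:
{"op": "step_arm", "data": {
  "commands": [
    {"travel": [0, -0.0013, -0.0018], "turn": [0, 0, 0]},
    {"travel": [0, -0.0013, -0.0018], "turn": [0, 0, 0]},
    {"travel": [0, -0.0013, -0.0018], "turn": [0, 0, 0]}
  ]
}}

```text
time: 8.3
position: [0.4912, 0.0567, 0.086]
tool_rot: [-0.435, -3.11, 0.0]
ft_force: [-0.7, -0.3, -1.0]
grip_width: 0.137
grip_force: 38.0
```

```bash
python3 -c "
from h import *
go([.5323,.0456,.0865]);print(ctrl.get_state()['torque'].round(3))"
```

```text
8.3 pos [0.4912 0.0567 0.086 ] f [-0.7  -0.34 -1.04] tool travel [-0.0426  0.0006 -0.0006] yaw tool y 74.08 down [-9.e-04 -2.e-04 -1.e+00]
[-0.002  0.016  0.007]
```

Call:
{"op": "step_arm", "data": {
  "commands": [
    {"travel": [0, 0.0005, -0.0004], "turn": [0, 0, 0]},
    {"travel": [-0.004, 0.0005, -0.0004], "turn": [0, 0, 0]},
    {"travel": [-0.007, 0.0005, -0.0004], "turn": [0, 0, 0]},
    {"travel": [-0.01, 0.0005, -0.0004], "turn": [0, 0, 0]},
    {"travel": [-0.01, 0.0005, -0.0004], "turn": [0, 0, 0]}
  ]
}}

```text
time: 8.8
position: [0.502, 0.0543, 0.0868]
tool_rot: [0.436, 3.111, -0.0]
ft_force: [-0.5, 0.6, -1.3]
grip_width: 0.135
grip_force: 38.0
```

```bash
python3 -c "
from h import *
go([.5323,.0456,.0865]);print(ctrl.get_state()['torque'].round(3))"
```

```text
8.8 pos [0.502  0.0543 0.0868] f [-0.45  0.55 -1.25] tool travel [-0.0316 -0.0001  0.0003] yaw tool y 74.06 down [ 4.e-04 -3.e-04 -1.e+00]
[-0.02   0.007  0.013]
```

Call:
{"op": "step_arm", "data": {
  "commands": [
    {"travel": [-0.0025, 0, 0.0003], "turn": [0, 0, 0]},
    {"travel": [-0.005, 0, 0.0003], "turn": [0, 0, 0]},
    {"travel": [-0.0075, 0, 0.0003], "turn": [0, 0, 0]},
    {"travel": [-0.01, 0, 0.0003], "turn": [0, 0, 0]},
    {"travel": [-0.01, 0, 0.0003], "turn": [0, 0, 0]}
  ]
}}

```text
time: 9.3
position: [0.5115, 0.0517, 0.0865]
tool_rot: [0.435, 3.111, -0.0]
ft_force: [0.2, 0.0, -0.9]
grip_width: 0.134
grip_force: 38.0
```

```bash
python3 -c "
from h import *
go([.5323,.0456,.0865]);print(ctrl.get_state()['torque'].round(3))"
```

```text
9.3 pos [0.5115 0.0517 0.0865] f [ 0.16  0.02 -0.94] tool travel [-0.0217 -0.0002  0.    ] yaw tool y 74.07 down [ 4.e-04 -1.e-04 -1.e+00]
[-0.005  0.021  0.02 ]
```

Call:
{"op": "step_arm", "data": {
  "commands": [
    {"travel": [-0.002, 0, 0], "turn": [0, 0, 0]},
    {"travel": [-0.004, 0, 0], "turn": [0, 0, 0]},
    {"travel": [-0.005, 0, 0], "turn": [0, 0, 0]},
    {"travel": [-0.005, 0, 0], "turn": [0, 0, 0]}
  ]
}}

```text
time: 9.7
position: [0.516, 0.0504, 0.0865]
tool_rot: [0.435, 3.111, -0.0]
ft_force: [0.6, -0.7, -1.1]
grip_width: 0.136
grip_force: 38.0
```

Call:
{"op": "step_arm", "data": {
  "commands": [
    {"travel": [-0.001, 0, 0], "turn": [0, 0, 0]},
    {"travel": [-0.002, 0, 0], "turn": [0, 0, 0]},
    {"travel": [-0.002, 0, 0], "turn": [0, 0, 0]}
  ]
}}

```text
time: 10.0
position: [0.5179, 0.0499, 0.0865]
tool_rot: [0.435, 3.111, 0.0]
ft_force: [0.4, -0.0, -1.1]
grip_width: 0.135
grip_force: 38.0
```

```bash
python3 -c "
from h import *
go([.5323,.0456,.0865]);print(ctrl.get_state()['torque'].round(3))"
```

```text
10.0 pos [0.5179 0.0499 0.0865] f [ 0.41 -0.03 -1.1 ] tool travel [-0.015  -0.0002 -0.    ] yaw tool y 74.08 down [ 2.e-04 -0.e+00 -1.e+00]
[ 0.037  0.036 -0.017]
```

Call:
{"op": "step_arm", "data": {
  "commands": [
    {"travel": [-0.001, 0, 0], "turn": [0, 0, 0]},
    {"travel": [-0.002, 0, 0], "turn": [0, 0, 0]},
    {"travel": [-0.002, 0, 0], "turn": [0, 0, 0]}
  ]
}}

```text
time: 10.3
position: [0.5194, 0.0496, 0.0863]
tool_rot: [-0.435, -3.11, -0.0]
ft_force: [-1.4, 0.4, -1.5]
grip_width: 0.133
grip_force: 38.0
```

Call:
{"op": "step_arm", "data": {
  "commands": [
    {"travel": [-0.0005, 0, 0], "turn": [0, 0, 0]},
    {"travel": [-0.001, 0, 0], "turn": [0, 0, 0]},
    {"travel": [-0.001, 0, 0], "turn": [0, 0, 0]}
  ]
}}

```text
time: 10.6
position: [0.52, 0.0493, 0.0861]
tool_rot: [-0.435, -3.11, 0.0]
ft_force: [-2.6, 1.3, -0.9]
grip_width: 0.133
grip_force: 38.0
```

```bash
python3 -c "
from h import *
go([.5323,.0456,.0865]);print(ctrl.get_state()['torque'].round(3))"
```

```text
10.6 pos [0.52   0.0493 0.0861] f [-2.58  1.29 -0.92] tool travel [-0.0128 -0.0002 -0.0004] yaw tool y 74.09 down [-1.5e-03  2.0e-04 -1.0e+00]
[0.312 0.676 0.003]
```

Call:
{"op": "step_arm", "data": {
  "commands": [
    {"travel": [-0.0005, 0, -0.0004], "turn": [0, 0, 0]},
    {"travel": [-0.001, 0, -0.0004], "turn": [0, 0, 0]},
    {"travel": [-0.001, 0, -0.0004], "turn": [0, 0, 0]}
  ]
}}

```text
time: 10.9
position: [0.5211, 0.049, 0.0866]
tool_rot: [-0.435, -3.11, -0.0]
ft_force: [-4.0, 1.1, -2.0]
grip_width: 0.133
grip_force: 38.0
```

Call:
{"op": "step_arm", "data": {
  "commands": [
    {"travel": [-0.0005, 0, 0], "turn": [0, 0, 0]},
    {"travel": [-0.001, 0, 0], "turn": [0, 0, 0]},
    {"travel": [-0.001, 0, 0], "turn": [0, 0, 0]}
  ]
}}

```text
time: 11.2
position: [0.5228, 0.0485, 0.0869]
tool_rot: [0.435, 3.111, 0.0]
ft_force: [-3.1, 2.8, -1.2]
grip_width: 0.141
grip_force: 38.0
```

```bash
python3 -c "
from h import *
go([.5323,.0456,.0865]);print(ctrl.get_state()['torque'].round(3))"
```

```text
11.2 pos [0.5228 0.0485 0.0869] f [-3.13  2.75 -1.24] tool travel [-0.0099 -0.0002  0.0004] yaw tool y 74.08 down [ 4.e-04  0.e+00 -1.e+00]
[0.393 0.86  0.015]
```

Call:
{"op": "step_arm", "data": {
  "commands": [
    {"travel": [-0.0005, 0, 0.0002], "turn": [0, 0, 0]},
    {"travel": [-0.001, 0, 0.0002], "turn": [0, 0, 0]},
    {"travel": [-0.001, 0, 0.0002], "turn": [0, 0, 0]}
  ]
}}

```text
time: 11.5
position: [0.5243, 0.0481, 0.0869]
tool_rot: [0.435, 3.11, 0.0]
ft_force: [-1.6, 0.8, -2.4]
grip_width: 0.133
grip_force: 38.0
```

Call:
{"op": "step_arm", "data": {
  "commands": [
    {"travel": [-0.0005, 0, 0], "turn": [0, 0, 0]},
    {"travel": [-0.001, 0, 0], "turn": [0, 0, 0]},
    {"travel": [-0.001, 0, 0], "turn": [0, 0, 0]}
  ]
}}

```text
time: 11.8
position: [0.5253, 0.0479, 0.0869]
tool_rot: [0.435, 3.11, 0.0]
ft_force: [0.4, 1.8, -1.6]
grip_width: 0.134
grip_force: 38.0
```

```bash
python3 -c "
from h import *
go([.5323,.0456,.0865]);print(ctrl.get_state()['torque'].round(3))"
```

```text
11.8 pos [0.5253 0.0479 0.0869] f [ 0.36  1.78 -1.56] tool travel [-0.0074 -0.0003  0.0005] yaw tool y 74.08 down [ 0.0016 -0.     -1.    ]
[0.221 0.104 0.076]
```

Call:
{"op": "step_arm", "data": {
  "commands": [
    {"travel": [-0.0005, 0.0003, 0], "turn": [0, 0, 0]},
    {"travel": [-0.001, 0.0003, 0], "turn": [0, 0, 0]},
    {"travel": [-0.001, 0.0003, 0], "turn": [0, 0, 0]}
  ]
}}

```text
time: 12.1
position: [0.5262, 0.0478, 0.0869]
tool_rot: [0.435, 3.11, 0.0]
ft_force: [0.6, 0.4, -2.5]
grip_width: 0.134
grip_force: 38.0
```

Call:
{"op": "step_arm", "data": {
  "commands": [
    {"travel": [-0.0005, 0.0003, 0], "turn": [0, 0, 0]},
    {"travel": [-0.001, 0.0003, 0], "turn": [0, 0, 0]},
    {"travel": [-0.001, 0.0003, 0], "turn": [0, 0, 0]}
  ]
}}

```text
time: 12.4
position: [0.5271, 0.0478, 0.0868]
tool_rot: [0.435, 3.11, -0.0]
ft_force: [1.8, -0.5, -2.2]
grip_width: 0.132
grip_force: 38.0
```

```bash
python3 -c "
from h import *
go([.5323,.0456,.0865]);print(ctrl.get_state()['torque'].round(3))"
```

```text
12.4 pos [0.5271 0.0478 0.0868] f [ 1.83 -0.53 -2.24] tool travel [-0.0056 -0.0007  0.0003] yaw tool y 74.07 down [ 1.1e-03 -2.0e-04 -1.0e+00]
[-0.001 -0.146 -0.02 ]
```

Call:
{"op": "step_arm", "data": {
  "commands": [
    {"travel": [-0.0005, 0, 0.0003], "turn": [0, 0, 0]},
    {"travel": [-0.001, 0, 0.0003], "turn": [0, 0, 0]},
    {"travel": [-0.0015, 0, 0.0003], "turn": [0, 0, 0]},
    {"travel": [-0.0015, 0, 0.0003], "turn": [0, 0, 0]}
  ]
}}

```text
time: 12.8
position: [0.5285, 0.0475, 0.0865]
tool_rot: [0.435, 3.11, 0.0]
ft_force: [1.5, -0.5, -2.0]
grip_width: 0.136
grip_force: 38.0
```

Call:
{"op": "step_arm", "data": {
  "commands": [
    {"travel": [-0.0005, 0, 0], "turn": [0, 0, 0]},
    {"travel": [-0.001, 0, 0], "turn": [0, 0, 0]},
    {"travel": [-0.001, 0, 0], "turn": [0, 0, 0]}
  ]
}}

```text
time: 13.1
position: [0.5293, 0.0473, 0.0864]
tool_rot: [0.435, 3.111, 0.0]
ft_force: [1.5, -1.4, -0.6]
grip_width: 0.135
grip_force: 38.0
```

```bash
python3 -c "
from h import *
go([.5323,.0456,.0865]);print(ctrl.get_state()['torque'].round(3))"
```

```text
13.1 pos [0.5293 0.0473 0.0864] f [ 1.54 -1.43 -0.6 ] tool travel [-0.0033 -0.0008 -0.0001] yaw tool y 74.08 down [ 6.e-04 -0.e+00 -1.e+00]
[-0.139 -0.39   0.021]
```

Call:
{"op": "step_arm", "data": {
  "commands": [
    {"travel": [-0.0005, -0.0003, 0], "turn": [0, 0, 0]},
    {"travel": [-0.001, -0.0003, 0], "turn": [0, 0, 0]},
    {"travel": [-0.001, -0.0003, 0], "turn": [0, 0, 0]}
  ]
}}

```text
time: 13.4
position: [0.53, 0.0469, 0.0864]
tool_rot: [0.435, 3.111, 0.0]
ft_force: [1.7, -0.9, -1.5]
grip_width: 0.137
grip_force: 38.0
```

Call:
{"op": "step_arm", "data": {
  "commands": [
    {"travel": [-0.0005, 0, 0], "turn": [0, 0, 0]},
    {"travel": [-0.001, 0, 0], "turn": [0, 0, 0]},
    {"travel": [-0.001, 0, 0], "turn": [0, 0, 0]}
  ]
}}

```text
time: 13.7
position: [0.5308, 0.0467, 0.0863]
tool_rot: [-0.435, -3.111, -0.0]
ft_force: [1.0, -1.3, -0.7]
grip_width: 0.137
grip_force: 38.0
```

```bash
python3 -c "
from h import *
go([.5323,.0456,.0865]);print(ctrl.get_state()['torque'].round(3))"
```

```text
13.7 pos [0.5308 0.0467 0.0863] f [ 0.96 -1.28 -0.7 ] tool travel [-0.0018 -0.0006 -0.0002] yaw tool y 74.09 down [-2.e-04  2.e-04 -1.e+00]
[-0.004 -0.244  0.02 ]
```

Continue until the stop meets the core.

Call:
{"op": "step_arm", "data": {
  "commands": [
    {"travel": [-0.0005, -0.0002, 0], "turn": [0, 0, 0]},
    {"travel": [-0.001, -0.0002, 0], "turn": [0, 0, 0]},
    {"travel": [-0.001, -0.0002, 0], "turn": [0, 0, 0]}
  ]
}}

```text
time: 14.0
position: [0.5314, 0.046, 0.0862]
tool_rot: [-0.435, -3.111, 0.0]
ft_force: [0.1, 0.3, -0.5]
grip_width: 0.132
grip_force: 38.0
```

Call:
{"op": "step_arm", "data": {
  "commands": [
    {"travel": [-0.0005, 0, 0], "turn": [0, 0, 0]},
    {"travel": [-0.001, 0, 0], "turn": [0, 0, 0]},
    {"travel": [-0.001, 0, 0], "turn": [0, 0, 0]}
  ]
}}

```text
time: 14.3
position: [0.5319, 0.0459, 0.086]
tool_rot: [-0.435, -3.11, 0.0]
ft_force: [-1.9, 0.2, -0.8]
grip_width: 0.136
grip_force: 38.0
```

```bash
python3 -c "
from h import *
go([.5323,.0456,.0865]);print(ctrl.get_state()['torque'].round(3))"
```

```text
14.3 pos [0.5319 0.0459 0.086 ] f [-1.89  0.16 -0.77] tool travel [-0.0004 -0.0002 -0.0005] yaw tool y 74.08 down [-1.8e-03  1.0e-04 -1.0e+00]
[ 0.073  0.55  -0.02 ]
```

Call:
{"op": "step_arm", "data": {
  "commands": [
    {"travel": [-0.0005, 0, -0.0003], "turn": [0, 0, 0]},
    {"travel": [-0.001, 0, -0.0003], "turn": [0, 0, 0]},
    {"travel": [-0.001, 0, -0.0003], "turn": [0, 0, 0]}
  ]
}}

```text
time: 14.6
position: [0.5321, 0.0458, 0.0861]
tool_rot: [-0.434, -3.108, 0.0]
ft_force: [-5.2, 0.9, 0.2]
grip_width: 0.133
grip_force: 38.0
```

```bash
python3 - <<'E'
from h import *
go([.5323,.0456,.0865]);print(ctrl.get_state()['torque'].round(3))
a=ctrl.get_image("side");cv2.imwrite("pics/s2.png",a[:,:,::-1])
cv2.imwrite("pics/home.png",cv2.resize(a[205:265,225:305],(800,600),interpolation=2)[:,:,::-1])
E
```

```text
14.6 pos [0.5321 0.0458 0.0861] f [-5.17  0.86  0.21] tool travel [-0.0002 -0.0001 -0.0004] yaw tool y 74.1 down [-3.5e-03  3.0e-04 -1.0e+00]
[ 0.281  1.245 -0.045]
```

View pics/home.png

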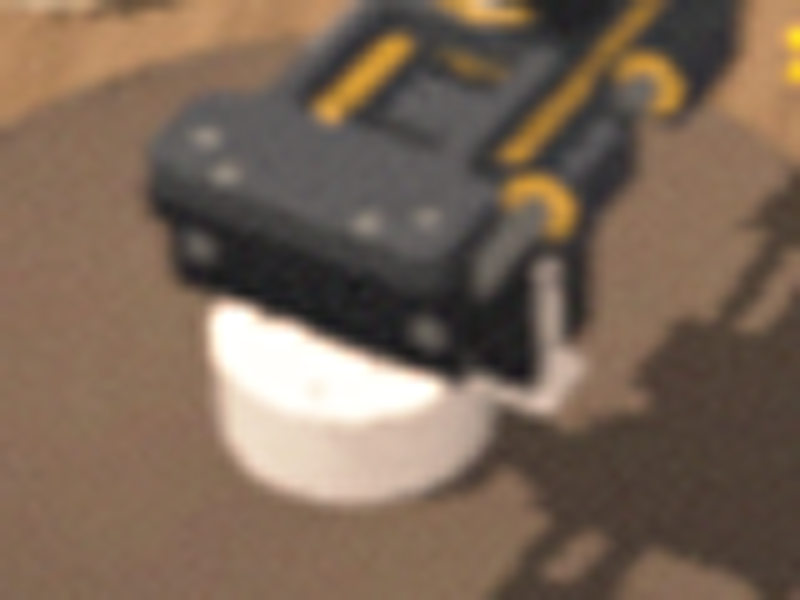

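The stop has met the core: there is almost no travel for 3 N more force. Easing the load, then releasing.

Call:
{"op": "step_arm", "data": {
  "commands": [
    {"travel": [0.0008, 0, 0.0004], "turn": [0, 0, 0]},
    {"travel": [0.0015, 0, 0.0004], "turn": [0, 0, 0]},
    {"travel": [0.0015, 0, 0.0004], "turn": [0, 0, 0]}
  ]
}}

```text
time: 14.95
position: [0.532, 0.0459, 0.0861]
tool_rot: [-0.435, -3.111, 0.0]
ft_force: [-2.8, 0.7, -2.1]
grip_width: 0.131
grip_force: 38.0
```

```bash
python3 -c "
from h import *
go([.5323,.0456,.0865]);print(ctrl.get_state()['torque'].round(3))"
```

```text
14.95 pos [0.532  0.0459 0.0861] f [-2.78  0.71 -2.05] tool travel [-0.0004 -0.0003 -0.0004] yaw tool y 74.09 down [-3.e-04  0.e+00 -1.e+00]
[ 0.119  0.846 -0.021]
```

Call:
{"op": "step_arm", "data": {
  "commands": [
    {"travel": [0.0005, 0, 0], "turn": [0, 0, 0]},
    {"travel": [0.0005, 0, 0], "turn": [0, 0, 0]},
    {"travel": [0.0005, 0, 0], "turn": [0, 0, 0]},
    {"travel": [0.0005, 0, 0], "turn": [0, 0, 0]},
    {"travel": [0.0005, 0, 0], "turn": [0, 0, 0]}
  ],
  "gripper": 0.5
}}

```text
time: 15.45
position: [0.5322, 0.046, 0.0865]
tool_rot: [0.435, 3.11, 0.0]
ft_force: [-0.2, 0.2, -0.2]
grip_width: 0.47
grip_force: 0.0
```

Call:
{"op": "step_arm", "data": {
  "commands": [
    {"travel": [0, 0, -0.005], "turn": [0, 0, 0]},
    {"travel": [0, 0, -0.02], "turn": [0, 0, 0]},
    {"travel": [0, 0, -0.05], "turn": [0, 0, 0]},
    {"travel": [0, 0, -0.09], "turn": [0, 0, 0]},
    {"travel": [0, 0, -0.12], "turn": [0, 0, 0]}
  ]
}}

```text
time: 15.95
position: [0.5325, 0.0458, 0.2099]
tool_rot: [0.435, 3.108, 0.002]
ft_force: [0.5, -0.2, -0.0]
grip_width: 0.495
grip_force: 0.0
```

Call:
{"op": "step_arm", "data": {
  "commands": [
    {"travel": [0.02, -0.04, 0], "turn": [0, 0, 0]},
    {"travel": [0.02, -0.08, 0], "turn": [0, 0, 0]},
    {"travel": [0.02, -0.12, 0], "turn": [0, 0, 0]},
    {"travel": [0.02, -0.16, 0], "turn": [0, 0, 0]},
    {"travel": [0.02, -0.2, 0], "turn": [0, 0, 0]}
  ]
}}

```text
time: 16.45
position: [0.4573, -0.1425, 0.2077]
tool_rot: [0.435, 3.109, 0.002]
ft_force: [0.2, -0.1, -0.2]
grip_width: 0.499
grip_force: 0.0
```

```bash
python3 - <<'E'
from h import *
go([.5323,.0456,.0865])
a=ctrl.get_image("side");b=ctrl.get_image("top")
o=np.hstack([cv2.resize(a[205:265,235:295],(400,400),interpolation=2),cv2.resize(b[175:255,200:280],(400,400),interpolation=2)])
cv2.imwrite("pics/end.png",o[:,:,::-1])
E
```

```text
16.45 pos [ 0.4573 -0.1425  0.2077] f [ 0.2  -0.1  -0.24] tool travel [-0.0202  0.2013  0.1215] yaw tool y 74.08 down [ 2.4e-03  7.0e-04 -1.0e+00]
```

View pics/end.png

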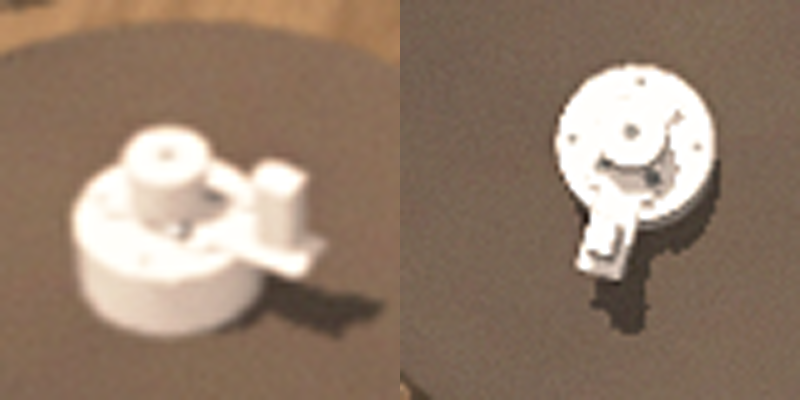

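The clip sits flat in the groove (tab at about (605,245) in the crop, spindle head at (632,130)), and the arm is clear. Letting the arm come to rest, then handing in.

Call:
{"op": "step_arm", "data": {
  "commands": [
    {"travel": [0, 0, 0], "turn": [0, 0, 0]},
    {"travel": [0, 0, 0], "turn": [0, 0, 0]},
    {"travel": [0, 0, 0], "turn": [0, 0, 0]}
  ]
}}

```text
time: 16.85
position: [0.4582, -0.1394, 0.2065]
tool_rot: [0.431, 3.112, 0.0]
ft_force: [0.1, 0.5, 0.6]
grip_width: 0.502
grip_force: 0.0
```

```bash
python3 -c "
from h import *
print(ctrl.close_job())"
```

```text
the job is handed in; nothing more can be done
None
```

The clip was pushed home into the spindle groove and released, and the job was handed in at about 17 s; `close_job()` returned no verdict, but the last pictures show the clip flat in the groove, and the arm never went near the ramekins or tumbler.

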